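# Gauge a collar on the step mandrel and rack it by size

## Task

Pick up the collar that lies alone on the small square pad, slide it slowly down the tapered mandrel until it stops on a step, and keep it lightly pressed down there for a moment (about 5 N, never forcing it: stay under 25 N). Read which step stopped it, counted from the tip (one, two or three engraved lines), then take it off and lower it over the rack post with the same number of dots, flat on the board, and let go. Leave the two spare collars on the oblong pad, the bottle and the beaker where they are.

Things in the scene. Friction and masses are not known exactly. Their poses are not given: they have to be found in the camera images.
- collar_a: Plain aluminium collar (ring): outer diameter 42 mm, 16 mm tall, 32 to 65 g, open both ends. Origin: centre of its underside, z along its axis. The three collars differ only in bore (18, 24, 30 mm); on the mandrel the underside stops 58 mm + h (18 mm bore, step 1), 41 mm + h (24 mm, step 2) or 24 mm + h (30 mm, step 3) above the mandrel origin; any may be the one on the square pad.
- collar_b: Plain aluminium collar (ring): outer diameter 42 mm, 16 mm tall, 32 to 65 g, open both ends. Origin: centre of its underside, z along its axis. The three collars differ only in bore (18, 24, 30 mm); on the mandrel the underside stops 58 mm + h (18 mm bore, step 1), 41 mm + h (24 mm, step 2) or 24 mm + h (30 mm, step 3) above the mandrel origin; any may be the one on the square pad.
- collar_c: Plain aluminium collar (ring): outer diameter 42 mm, 16 mm tall, 32 to 65 g, open both ends. Origin: centre of its underside, z along its axis. The three collars differ only in bore (18, 24, 30 mm); on the mandrel the underside stops 58 mm + h (18 mm bore, step 1), 41 mm + h (24 mm, step 2) or 24 mm + h (30 mm, step 3) above the mandrel origin; any may be the one on the square pad.
- mandrel: Fixed steel mandrel upright on a grey foot 90 x 90 x 17 mm. Origin: centre of the foot's underside, z up the axis. Its stem is screwed in at a height h, 0 to 12 mm, different each time, firm, not reported. Three tapered steps, each 17 mm tall, from the tip: 1 (one line, 14-17 mm across), 2 (two lines, 20-23), 3 (three lines, 26-29). Nose tip at 82 mm + h. Rigid; a seated collar has 0.5 mm play.
- rack: Fixed grey storage board 90 mm (x) by 230 mm (y), 12 mm thick, with three equal posts 13 mm in diameter, 35 mm tall, 75 mm apart along its y. Origin: centre of the underside, z up. One, two or three dots on the board mark them: post 1 at y = +75 mm, post 2 at 0, post 3 at -75 mm.
- post1 (a point): Top centre of the rack post with one dot, for a collar that stops on step 1; 35 mm above the board's top, 47 mm above the bench.
- post2 (a point): Top centre of the rack post with two dots, for a collar that stops on step 2; 35 mm above the board's top, 47 mm above the bench.
- post3 (a point): Top centre of the rack post with three dots, for a collar that stops on step 3; 35 mm above the board's top, 47 mm above the bench.
- pad: Fixed small square grey rubber pad, 100 x 100 x 4 mm, on which the collar to be gauged lies, within 20 mm of its middle. Origin: centre of the underside.
- spares_pad: Fixed oblong grey rubber pad, 70 mm (x) by 160 mm (y), 4 mm thick, with the two spare collars: leave alone. Origin: centre of the underside.
- bottle: Loose white plastic bottle, 64 mm across, 120 mm tall, upright; leave alone. Origin: centre of the underside.
- beaker: Loose glass beaker, 70 mm across, 85 mm tall, upright; leave alone. Origin: centre of the underside.
Mind the look-alikes: they are no part of the job. Leave any green look-alike of the mandrel alone. What is shaped like the pad but green is not meant.

How it is judged:
By the outcome, as a careful person would: the job done as asked, in the order asked, and still so for the second after the job is handed in, with the robot touching nothing.
It also fails if it takes over 56 s, if anything falls off the work surface, if the arm or the gripper's body presses on something with over 40 N, if the wrist force passes 120 N, or if a joint passes its speed limit or range.

## Robot

A 6-joint arm with a two-finger parallel gripper is mounted at the origin on the work surface. World frame = base frame: x ahead of the robot, y to its left, z up, the work surface at z = 0. Lengths are in m, angles in degrees, forces in N, time in s.
With the tool pointing down it reaches from about 0.325 to 0.9 m from the base axis. Payload 6.1 kg.
Tool frame: the origin (TCP) lies on the front face of the gripper's body, between the roots of the fingers; the fingertips stand 70 mm ahead of it and the grasp point (between the pads) lies 51 mm ahead of it (env.tcp_to_grasp is the distance from the TCP to the grasp point, in m); z points along the fingers, y is the line along which they close (so a half turn about z gives the same grasp; the last joint's range is limited). The gripper opens to 87 mm and grips with 3 to 60 N. Pads are 19 mm wide; open, the fingers measure 117 mm over their backs; the gripper's body (75 mm by 190 mm) begins 51 mm behind the grasp point.
Start: joints at [67.317, 12.628, 87.462, -0, 79.91, -7.225], TCP at [0.167, 0.602, 0.292] pointing down, gripper open.
Joint ranges: [-170.65, 170.65], [-52.31, 119.04], [5.05, 147.46], [-71.25, 251.25], [11.57, 151.72], [-153.62, 153.62]. Speed limits (degrees/s): [147.25, 147.25, 172.46, 180, 180, 180].

## Interface

Orientations are given as a 3x3 rotation matrix whose columns are the frame's x, y, z axes.
In Python, from cell import env, imaging gives the robot as it stands. Calls block until the motion is done:
- env.goto(position, orientation): joint-space move of the TCP to a pose.
- env.movel(position, rotation=None, v=0.15): straight line of the TCP; rotation=None keeps the orientation; v is the mean speed in m/s.
- env.set_joints(angles): joint-space move.
- env.move_gripper(opening): finger opening in m; the grip force is fixed at half the most; returns when the fingers have stopped.
- env.pause(seconds).
- env.ik(position, orientation): joint angles nearest the present ones, or None.
- imaging.capture(name): name is "side" or "top"; returns a dict with "frame" (384x512x3 uint8, blue, green, red), "range_z" (384x512 float32, m along the optical axis (not along the pixel's ray), 0 where there is no reading), "fovy" (degrees; the focal length in pixels is half the picture's height over the tangent of half this angle, whatever the lens; pixels are square), "cx", "cy" (the principal point, pixels), "R" (3x3) and "t" (3): a world point X has camera coordinates R X + t. Camera axes: x right, y down, z forward; pixel columns grow to the right and rows downward; lengths in m; the calibration is good to about 2 mm. A picture is of the moment at which its call begins.
A pose or a line that the arm cannot do raises env.PlanningError and nothing moves.
- env.hand_in(): hands the job in; it is judged then, once.
Readings, each from a call of its own:
- env.get_clock(): time.
- env.get_joint_pos(): joint angles.
- env.get_dq(): joint speeds.
- env.get_joint_torque(): joint torques, N m.
- env.get_position(): TCP position.
- env.get_tool_rot(): TCP orientation.
- env.get_contact_force(): force on the tool from outside, world axes, zero at the start.
- env.get_torque(): the same for the moment, N m.
- env.get_grip_width(): finger opening in m.
- env.get_gripper_force(): force on a finger pad.
Only numpy, scipy, OpenCV 4.12 (cv2) and the standard library are available. Lean on these libraries where they do the work, as an engineer would, in place of code of your own. Each camera call takes 0.05 s, during which the arm holds its last target. There are 200 camera calls.

## Working session

There is one attempt and no reset: what is moved stays moved. The work goes in short steps, each a Python script; the robot and the scene stay as the last script left them, time stands still between calls to the robot, and variables do not carry over. Pictures are saved under pics/ and viewed, at most 10 in all, crops included, and the job is handed in when it is done.

```bash
ls; mkdir -p pics
cat > h.py <<'E'
import numpy as np, cv2
from cell import env, imaging
def pts(c):
    """world point for every pixel (NaN w/o reading)"""
    f=c["frame"].shape[0]/2/np.tan(np.radians(c["fovy"])/2)
    z=np.where(c["range_z"]>0,c["range_z"],np.nan)
    v,u=np.indices(z.shape)
    P=np.stack([(u-c["cx"])/f*z,(v-c["cy"])/f*z,z],-1)
    return (P-np.asarray(c["t"]).ravel())@np.asarray(c["R"])
def ray(c,u,v,h):
    """pixel ray onto plane z=h"""
    f=c["frame"].shape[0]/2/np.tan(np.radians(c["fovy"])/2)
    R=np.asarray(c["R"]);t=np.asarray(c["t"]).ravel()
    o=-R.T@t; d=R.T@np.array([(u-c["cx"])/f,(v-c["cy"])/f,1])
    return o+d*(h-o[2])/d[2]
def proj(c,X):
    f=c["frame"].shape[0]/2/np.tan(np.radians(c["fovy"])/2)
    p=np.asarray(c["R"])@X+np.asarray(c["t"]).ravel()
    return p[:2]/p[2]*f+[c["cx"],c["cy"]]
E
python3 - <<'E'
from h import *
import pickle
for n in("top","side"):
    c=imaging.capture(n); pickle.dump(c,open(n+".pkl","wb")); cv2.imwrite(f"pics/{n}0.png",c["frame"])
    R=np.asarray(c["R"]);print(n,c["fovy"],c["cx"],c["cy"],-R.T@np.ravel(c["t"]),R[2].round(2), np.nanmean(c["range_z"]==0))
print(env.get_clock(),env.get_tool_rot().round(2) if hasattr(env.get_tool_rot(),'round') else env.get_tool_rot())
E
```

```text
pics
top 48.529711575782706 254.81394918959137 197.2598931510684 [ 0.44094952 -0.07928001  1.41073735] [ 0.11 -0.01 -0.99] 0.0037282307942708335
side 47.904666674319714 256.2866671594083 197.86231991568542 [-0.07266272 -0.83677791  0.62065887] [ 0.56  0.66 -0.5 ] 0.003957112630208333
0.1 [[-0.96  0.27 -0.  ]
 [ 0.27  0.96 -0.  ]
 [ 0.   -0.   -1.  ]]
```

View pics/top0.png

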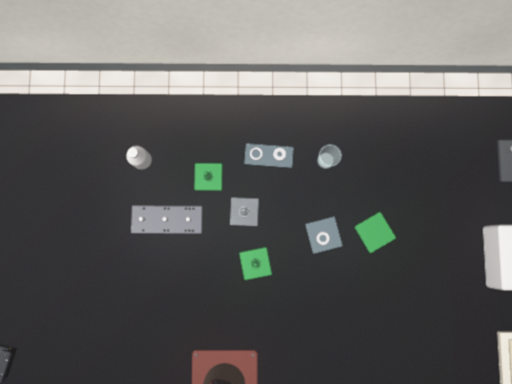

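View pics/side0.png

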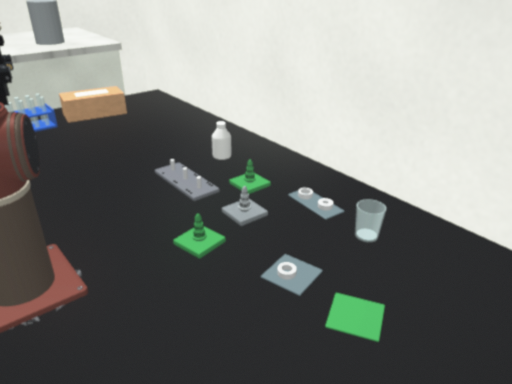

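The top view shows the mandrel foot at (244,211), the square pad at (324,235) with its collar at (323,238), the rack at (166,219), the spares pad at (269,155), the bottle at (139,157) and the beaker at (329,157). The green decoys are at (208,177), (256,264) and (375,232). The side view agrees, with the mandrel at (245,205) and the collar at (287,269).

Run:
```python
from h import *
import pickle
T=pickle.load(open("top.pkl","rb"));S=pickle.load(open("side.pkl","rb"))
def rect(c,u,v,h,r,name,low=45):
    K=8; im=c["frame"][v-r:v+r,u-r:u+r]; g=cv2.resize(im,None,fx=K,fy=K,interpolation=cv2.INTER_CUBIC)
    hsv=cv2.cvtColor(g,cv2.COLOR_BGR2HSV); m=((hsv[...,2]>low)&~((hsv[...,1]>120)&(hsv[...,0]>45)&(hsv[...,0]<75))).astype(np.uint8)
    cs,_=cv2.findContours(m,cv2.RETR_EXTERNAL,cv2.CHAIN_APPROX_NONE); k=max(cs,key=cv2.contourArea)
    p=(k[:,0]+.5)/K-.5+[u-r,v-r]
    w=np.array([ray(c,a,b,h)[:2] for a,b in p],np.float32)
    q=cv2.minAreaRect(w); print(name,np.round(q[0],4),np.round(q[1],4),round(q[2],1))
rect(T,244,211,.017,22,"mandrel top")
rect(T,324,235,.004,26,"pad top"); rect(T,166,219,.012,42,"rack top"); rect(T,269,155,.004,30,"spares")
# bright things: collar, tops of posts
def blob(c,u,v,h,r,name,thr):
    K=8; g=cv2.resize(cv2.cvtColor(c["frame"][v-r:v+r,u-r:u+r],cv2.COLOR_BGR2GRAY),None,fx=K,fy=K,interpolation=cv2.INTER_CUBIC)
    cs,hi=cv2.findContours((g>thr).astype(np.uint8),cv2.RETR_CCOMP,cv2.CHAIN_APPROX_NONE)
    for k,x in zip(cs,hi[0]):
        if cv2.contourArea(k)<K*K*3: continue
        p=(k[:,0]+.5)/K-.5+[u-r,v-r]
        w=np.array([ray(c,a,b,h)[:2] for a,b in p],np.float32); e=cv2.fitEllipse(w)
        print(name,"hole" if x[3]>=0 else "out",np.round(e[0],4),np.round(e[1],4), p.mean(0).round(1))
for thr in(130,160): blob(T,323,238,.02,11,"collar top",thr); blob(S,287,269,.02,14,"collar side",thr)
blob(T,256,154,.02,10,"sp1",150);blob(T,280,154,.02,10,"sp2",150)
for n,c in(("top",T),("side",S)):
    P=pts(c); z=P[...,2]
    for nm,(x,y,r) in dict(m=(244,211,14) if n=="top" else (245,200,22)).items():
        q=P[y-r:y+r,x-r:x+r].reshape(-1,3); q=q[np.isfinite(q[:,2])]; q=q[q[:,2]>.035]; print(n,nm,len(q),q[:,2].max(),np.median(q,0)); print(q[np.argsort(-q[:,2])][:4].round(4))
w=[cv2.resize(T["frame"][v-24:v+24,u-40:u+40],None,fx=5,fy=5,interpolation=cv2.INTER_CUBIC) for u,v in((166,219),(250,211))]
w2=[cv2.resize(S["frame"][v-24:v+24,u-40:u+40],None,fx=5,fy=5,interpolation=cv2.INTER_CUBIC) for u,v in((187,178),(260,200))]
cv2.imwrite("pics/crop1.png",np.vstack([np.hstack(w),np.hstack(w2)]))
```

```text
mandrel top [ 0.547  -0.0584] [0.1443 0.1446] 0.1
pad top [ 0.4694 -0.323 ] [0.1706 0.1742] 0.0
rack top [0.5215 0.1984] [0.2753 0.2799] 0.2
spares [ 0.7371 -0.1423] [0.2047 0.2028] 0.3
collar top out [ 0.4595 -0.3158] [0.0817 0.0848] [322.4 237.3]
collar side out [ 0.4532 -0.3251] [0.0656 0.0987] [287.2 271.1]
collar top out [ 0.4575 -0.3162] [0.0457 0.0462] [322.5 237.9]
collar top hole [ 0.4576 -0.316 ] [0.0182 0.0188] [322.5 237.9]
collar side out [ 0.4549 -0.3215] [0.0449 0.0582] [286.1 269.2]
collar side hole [ 0.4559 -0.3195] [0.011  0.0172] [286. 268.]
sp1 out [ 0.7376 -0.0981] [0.0474 0.049 ] [255.6 153.1]
sp1 hole [ 0.738  -0.0979] [0.0211 0.023 ] [255.6 153. ]
sp2 out [ 0.7364 -0.1761] [0.0467 0.0484] [279.1 153.5]
sp2 hole [ 0.7363 -0.1764] [0.0098 0.0117] [279.2 153.6]
top m 58 0.08763606216434495 [ 0.54102172 -0.06049974  0.05578269]
[[ 0.5397 -0.058   0.0876]
 [ 0.5431 -0.0579  0.0846]
 [ 0.5463 -0.0579  0.0829]
 [ 0.5465 -0.061   0.081 ]]
side m 134 0.08482315306037941 [ 0.54224375 -0.06773124  0.05584432]
[[ 0.5429 -0.0642  0.0848]
 [ 0.5464 -0.064   0.0835]
 [ 0.5451 -0.0656  0.0817]
 [ 0.5473 -0.0671  0.0816]]
```

View pics/crop1.png

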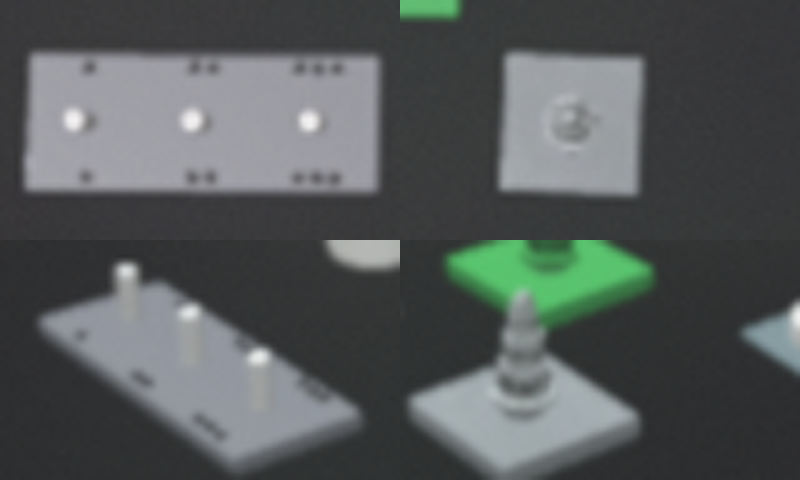

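The crop confirms the rack's dots: one dot on the left post (+y), two in the middle and three on the right. The mandrel has its nose up on the grey foot. My threshold let in the background, so I'll redo the rectangles with a higher one.

```bash
cat >> h.py <<'E'
def outl(c,u,v,r,lo,K=8):
    """largest contour of non-green pixels brighter than lo, in pixels"""
    g=cv2.resize(c["frame"][v-r:v+r,u-r:u+r],None,fx=K,fy=K,interpolation=cv2.INTER_CUBIC)
    s=cv2.cvtColor(g,cv2.COLOR_BGR2HSV); m=((s[...,2]>lo)&~((s[...,1]>100)&(s[...,0]>45)&(s[...,0]<75))).astype(np.uint8)
    cs,_=cv2.findContours(m,cv2.RETR_EXTERNAL,cv2.CHAIN_APPROX_NONE); k=max(cs,key=cv2.contourArea)
    return (k[:,0]+.5)/K-.5+[u-r,v-r]
def onplane(c,p,h): return np.array([ray(c,a,b,h)[:2] for a,b in p],np.float32)
E
python3 - <<'E'
from h import *
import pickle
T=pickle.load(open("top.pkl","rb"));S=pickle.load(open("side.pkl","rb"))
print(T["frame"][190,300],T["frame"][222,232],T["frame"][222,312])
for n,u,v,h,r,lo in(("mandrel",244,211,.017,20,95),("pad",324,235,.004,24,75),("rack",166,219,.012,42,95)):
    q=cv2.minAreaRect(onplane(T,outl(T,u,v,r,lo),h)); print(n,np.round(q[0],4),np.round(q[1],4),round(q[2],1))
for n,u,v in(("p1",142,219),("p2",165,219),("p3",188,219)):
    w=onplane(T,outl(T,u,v,6,200),.047); print(n,"top",np.round(cv2.minEnclosingCircle(w),4) if 0 else (w.max(0)+w.min(0))/2, np.ptp(w,0))
for n,u,v in(("p1",172,161),("p2",185,170),("p3",199,179)):
    w=onplane(S,outl(S,u,v,5,200),.047); print(n,"side",(w.max(0)+w.min(0))/2,np.ptp(w,0))
# side: mandrel foot top corners
w=onplane(S,outl(S,245,210,26,95),.017);print("side foot hull pts extremes x,y max/min",w.max(0),w.min(0))
E
```

```text
[56 52 52] [174 170 165] [115 112 101]
mandrel [ 0.5441 -0.0594] [0.0932 0.0931] 87.6
pad [ 0.4686 -0.322 ] [0.1061 0.1063] 14.5
rack [0.5184 0.1953] [0.2331 0.0923] 89.7
p1 top [0.51832616 0.27079344] [0.01278043 0.01120117]
p2 top [0.51805705 0.19553095] [0.01278949 0.01197223]
p3 top [0.51758575 0.12056861] [0.01159751 0.01121347]
p1 side [0.5172473 0.2637603] [0.00770056 0.01076508]
p2 side [0.5168139  0.18926299] [0.01081359 0.01227786]
p3 side [0.5168983  0.11471833] [0.01167983 0.01298311]
side foot hull pts extremes x,y max/min [0.6256296  0.03793935] [ 0.48700505 -0.12423529]
```

```bash
cat >> h.py <<'E'
R1=np.array([[-1,0,0],[0,1,0],[0,0,-1.]])      # fingers close along world y
R2=np.array([[0,1,0],[1,0,0],[0,0,-1.]])       # along world x
def st(n=""): print(n,"t",round(env.get_clock(),2),"p",np.round(env.get_position(),4),"F",np.round(env.get_contact_force(),1),"w",round(env.get_grip_width(),4))
E
python3 - <<'E'
from h import *
x,y=.4567,-.318
print(env.ik([x,y,.0765],R1),env.ik([x,y,.0765],R2))
env.goto([x,y,.14],R2); st("above")
env.movel([x,y,.0765]); st("down")
env.move_gripper(.030) if 0 else env.move_gripper(.040); st("sq1")
env.move_gripper(.075)
env.goto([x,y,.0765],R1); st("turned")
env.move_gripper(.036); st("grip"); print(env.get_gripper_force())
env.movel([x,y,.17],v=.2); st("lift"); print(env.get_gripper_force())
for n in("top","side"): cv2.imwrite(f"pics/{n}1.png",imaging.capture(n)["frame"])
E
```

```text
[-4.29689891e+01  1.82047852e+01  1.06190790e+02 -2.54444375e-14
  5.56044251e+01 -1.32968989e+02] [-4.29689891e+01  1.82047852e+01  1.06190790e+02 -2.54444375e-14
  5.56044251e+01 -4.29689891e+01]
above t 3.51 p [ 0.4571 -0.3175  0.1401] F [ 0.   0.8 -0.5] w 0.0867
down t 4.08 p [ 0.4568 -0.3177  0.0761] F [ 0.5 -0.3 -0.7] w 0.0869
sq1 t 5.06 p [ 0.4568 -0.318   0.0765] F [ 0.6 -0.5 -0.2] w 0.0402
turned t 7.33 p [ 0.4567 -0.318   0.0765] F [0.3 0.  0.1] w 0.0751
grip t 8.02 p [ 0.4567 -0.318   0.0765] F [ 0.8 -0.2 -0.1] w 0.0413
30.000033527612686
lift t 8.63 p [ 0.4563 -0.3177  0.1693] F [ 1.4 -0.6 -0.4] w 0.0414
29.99995619058609
```

Run:
```python
import cv2,numpy as np
a=cv2.imread("pics/top1.png")[190:290,260:380];b=cv2.imread("pics/side1.png")[170:320,210:360]
cv2.imwrite("pics/c2.png",np.hstack([cv2.resize(a,(400,333),interpolation=2),cv2.resize(b,(400,333),interpolation=2)]))
```

```text
(no output)
```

View pics/c2.png

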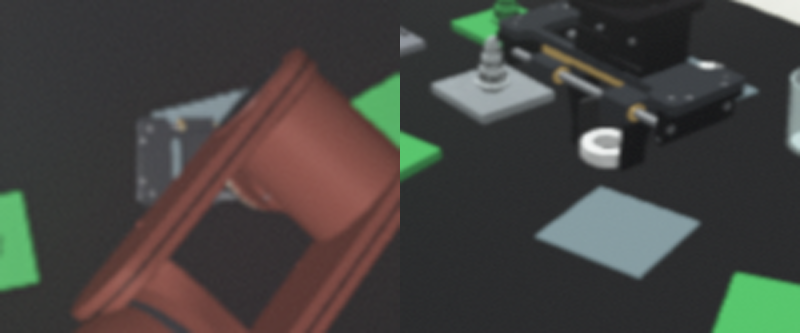

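The side view shows the collar held between the fingers and the square pad empty. In the top view the arm hides it. Next I'll move above the mandrel and compare the collar with the mandrel from close by in the side camera.

Run:
```python
from h import *
import pickle
env.goto([.5435,-.062,.190],R1); env.pause(.2); st("over")
S=imaging.capture("side"); T=imaging.capture("top"); pickle.dump((S,T),open("over.pkl","wb"))
X=np.array(env.get_position())
im=S["frame"]; K=6; u,v=proj(S,X-[0,0,.07]).astype(int); print(u,v)
o=(u-33,v-30); w=cv2.resize(im[o[1]:o[1]+75,o[0]:o[0]+70],None,fx=K,fy=K,interpolation=2)
a=np.linspace(0,2*np.pi,60)
for z in(-.0725,-.0565):
    q=[(proj(S,X+[.021*np.cos(t),.021*np.sin(t),z])-o+.5)*K for t in a]; cv2.polylines(w,[np.int32(q)],True,(0,0,255),1)
cv2.imwrite("pics/c3.png",w); print(o)
```

```text
over t 9.98 p [ 0.5433 -0.0634  0.1898] F [-0.7 -0.7 -0.6] w 0.0413
243 173
(np.int64(210), np.int64(143))
```

View pics/c3.png

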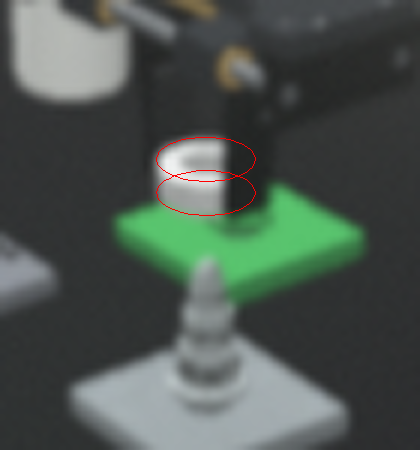

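The red model ring, drawn from the TCP pose, coincides with the held collar to about 0.4 px: left edge 155 against 157, bottom 213 against 215. So the side camera is nearly unbiased and the collar is centred. The mandrel axis lies at about crop column 207 and its tip at (208,258). I'll locate the foot with the side camera to get the position along the viewing direction.

Run:
```python
from h import *
import pickle
S,T=pickle.load(open("over.pkl","rb")); S0=pickle.load(open("side.pkl","rb"))
for nm,C in(("S0",S0),("S",S)):
  for lo in(85,105):
    p=outl(C,245,210,25,lo); p=p[p[:,1]>198]          # below most of the stem
    L,Rr,B=p[p[:,0].argmin()],p[p[:,0].argmax()],p[p[:,1].argmax()]
    # edges: front bottom edges at z=0 -> lines through world pts ; rotate by foot yaw ~ -2.4deg
    yaw=np.radians(-2.4)
    def side(w,ax): pass
    best=[]
    c,s=np.cos(yaw),np.sin(yaw); Q=np.array([[c,s],[-s,c]])
    low=onplane(C,p,0)@Q.T; up=onplane(C,p,.017)@Q.T
    print(nm,lo,"L,R,B",L.round(1),Rr.round(1),B.round(1))
    # camera is at -x,-y: near faces are -x and -y (bottom edges, z=0); far are +x,+y (top edges)
    x0=np.percentile(low[:,0],0.5);y0=np.percentile(low[:,1],0.5)
    # far edges: points whose up-coordinates close to expected
    m=up[:,1]<y0+.06; x1=np.median(up[(np.abs(up[:,0]-(x0+.09))<.008)&(up[:,1]<y0+.03),0]) 
    y1=np.median(up[(np.abs(up[:,1]-(y0+.09))<.008)&(up[:,0]<x0+.03),1])
    cc=Q.T@np.array([(x0+x1)/2,(y0+y1)/2]); print(" near",x0,y0,"size",x1-x0,y1-y0,"centre",cc.round(4))
```

```text
S0 85 L,R,B [221.1 207.8] [267.3 212.6] [240.6 224.9]
 near 0.5035092858154537 -0.08202294430273246 size 0.08620000127771643 0.0842158119707545 centre [ 0.5445 -0.0628]
S0 105 L,R,B [221.6 207.8] [266.9 211.6] [240.3 223.6]
 near 0.5062046980454734 -0.07636382787325853 size 0.08224588704514546 nan centre [nan nan]
S 85 L,R,B [221.1 207.7] [267.3 212.7] [240.6 224.9]
 near 0.5035092683258797 -0.0820514347006141 size 0.08620001876729044 0.08430378752679046 centre [ 0.5445 -0.0628]
S 105 L,R,B [221.6 207.7] [266.9 211.6] [240.3 223.7]
 near 0.5062679645844081 -0.07704130563680159 size 0.08219311817987185 nan centre [nan nan]
  return _methods._mean(a, axis=axis, dtype=dtype,
  ret = ret.dtype.type(ret / rcount)
```

```bash
cat >> h.py <<'E'
def lower(p,zmin,dz=.001,v=.02,stop=4.,lat=2.,log=True):
    """step down, yielding sideways to lateral force; stop on axial force"""
    p=np.array(p,float)
    while p[2]>zmin:
        p[2]-=dz; env.movel(p,v=v)
        F=np.mean([env.get_contact_force() for _ in range(3)],0)-F0
        n=np.hypot(*F[:2])
        if log and (n>lat or abs(F[2])>1.5): print(np.round(p,4),np.round(F,1),round(env.get_clock(),2))
        if F[2]>stop: break
        if n>lat: p[:2]+=F[:2]/n*.0004
    return p
F0=np.zeros(3)
E
python3 - <<'E'
import h; from h import *
env.movel([.5444,-.062,.170],v=.05); env.pause(.3)
h.F0=np.mean([(env.pause(.02),env.get_contact_force())[1] for _ in range(8)],0); print("F0",h.F0); np.save("F0.npy",h.F0)
t=env.get_clock(); p=lower([.5444,-.062,.170],.0965,lat=2.5); print(p); st("end")
E
```

```text
F0 [-0.13308039  0.09390866 -0.443409  ]
[ 0.5444 -0.062   0.126 ] [ 2.2  2.3 -0.2] 22.07
[ 0.5447 -0.0617  0.123 ] [2.  2.5 0.1] 22.82
[ 0.5449 -0.0614  0.119 ] [ 1.9  1.8 -0. ] 23.82
[ 0.5452 -0.0611  0.114 ] [0.6 1.9 5.2] 25.07
[ 0.54521236 -0.06112038  0.114     ]
end t 25.07 p [ 0.5454 -0.0611  0.1146] F [0.4 2.  4.7] w 0.0417
```

Run:
```python
import h; from h import *
import pickle
F0=np.load("F0.npy")
for i in range(5): env.pause(.2); print(np.round(np.array(env.get_contact_force())-F0,1))
st(); S=imaging.capture("side"); pickle.dump(S,open("seat.pkl","wb"))
im=S["frame"]; u,v=proj(S,np.array([.5452,-.0611,.05])).astype(int)
cv2.imwrite("pics/seat.png",cv2.resize(im[v-35:v+35,u-40:u+40],None,fx=8,fy=8,interpolation=2))
```

```text
[-1.4  1.3  6.1]
[-1.1  3.1  5.9]
[-0.5  2.2  5.6]
[-0.8  2.2  6.3]
[-1.2  1.8  5.6]
 t 26.07 p [ 0.5454 -0.0611  0.1146] F [-1.3  1.9  5.1] w 0.0418
```

View pics/seat.png

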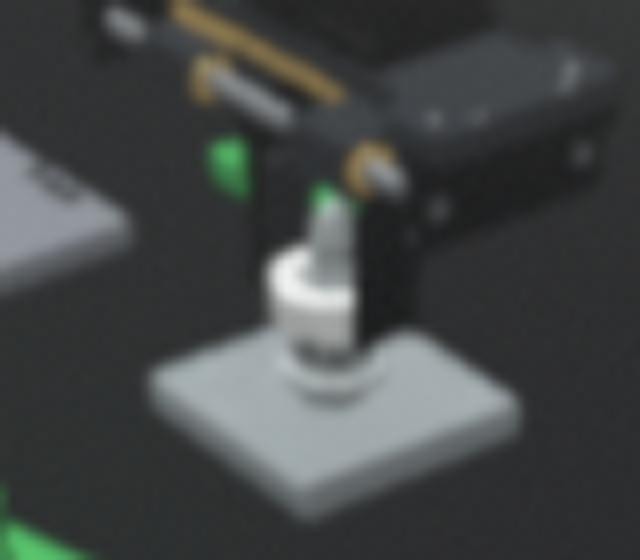

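The collar is seated straight on the mandrel, with its front lower edge at about (310,345), and step 3 shows just beneath it. The underside at about 42 mm fits only step 2 with h ≈ 1 mm, since step 3 would need h = 18 mm. The bore seen in the top view, between the two spares' bores, agrees. So it goes on post 2.

Run:
```python
import h; from h import *
p=np.array(env.get_position())
env.movel([.5452,-.0611,.190],v=.08); st("off")
q=np.array([.518,.1925,.165])
env.goto([.518,.1925,.190],R1); env.movel([*q[:2],.125],v=.1); env.pause(.2)
h.F0=np.mean([(env.pause(.02),env.get_contact_force())[1] for _ in range(4)],0); st("over")
p=lower([*q[:2],.125],.1125,dz=.0025,v=.03,stop=3)
if p[2]<.114:
    env.movel([*p[:2],.0895],v=.04); st("low")
    p=lower([*p[:2],.0895],.0828,dz=.0005,v=.02,stop=2.5); 
st("end")
S=imaging.capture("side"); u,v=proj(S,np.array([.518,.1925,.03])).astype(int)
cv2.imwrite("pics/post.png",cv2.resize(S["frame"][v-35:v+35,u-40:u+40],None,fx=6,fy=6,interpolation=2))
```

```text
off t 27.22 p [ 0.5448 -0.061   0.1893] F [ 0.3  0.2 -0. ] w 0.0415
over t 29.28 p [0.5184 0.1926 0.1257] F [-0.2  0.3 -0.8] w 0.0413
low t 31.26 p [0.5181 0.1925 0.0895] F [ 0.4 -0.1 -0.4] w 0.0414
[0.518  0.1925 0.084 ] [-1.7 -0.5  4.8] 34.01
end t 34.01 p [0.5181 0.1925 0.0844] F [-1.8 -0.1  4.4] w 0.0415
```

View pics/post.png

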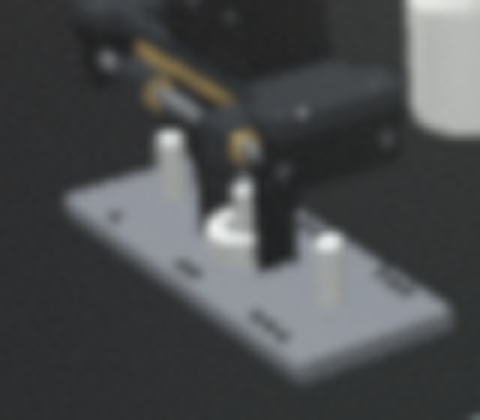

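The collar is around the middle post (two dots), flat on the board, and contact came at the expected 12 mm height. I'll let go, retreat and check.

Run:
```python
from h import *
env.move_gripper(.062); st("open"); p=np.array(env.get_position())
env.movel([.518,.1925,.20],v=.1); st("up")
env.goto([.36,.45,.29],R1); env.pause(.3); st("away")
S=imaging.capture("side");T=imaging.capture("top")
u,v=proj(S,np.array([.518,.1925,.03])).astype(int);a=cv2.resize(S["frame"][v-35:v+35,u-40:u+40],None,fx=5,fy=5,interpolation=2)
u,v=proj(T,np.array([.518,.1925,.03])).astype(int);b=cv2.resize(T["frame"][v-35:v+35,u-40:u+40],None,fx=5,fy=5,interpolation=2)
cv2.imwrite("pics/fin.png",np.hstack([a,b]))
```

```text
open t 34.74 p [0.518  0.1925 0.0839] F [-0.5 -0.4 -0.4] w 0.0621
up t 36.05 p [0.5175 0.1924 0.1991] F [ 0.4  0.7 -0.1] w 0.0624
away t 37.55 p [0.3606 0.4493 0.2897] F [-0.8 -0.4  0.2] w 0.0622
```

View pics/fin.png

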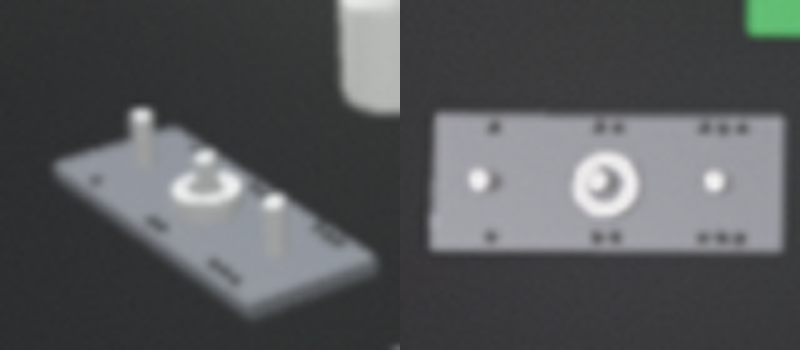

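Both views show the collar flat over the middle, two-dot post, at (205,187) in the side crop and (605,183) in the top crop. The gripper is clear.

```bash
python3 -c "
from cell import env
print(env.hand_in())"
```

```text
the job is handed in; nothing more can be done
None
```

The collar stopped on step 2, was held there for about a second at about 6 N, and now lies flat over the two-dot post; the job was handed in about 38 s into the 56 s limit, with the result not reported back.

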